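Change the turning stage over to the jasper

ROBOT

A 6-joint arm with a two-finger parallel gripper is mounted at the origin on the work surface. World frame = base frame: x ahead of the robot, y to its left, z up, the work surface at z = 0. Lengths are in m, angles in rad, forces in N, time in s.
With the tool pointing down it reaches from about 0.35 to 1 m from the base axis. Payload 7.1 kg.
Tool frame: the origin (TCP) lies between the finger pads; the fingertips stand 22 mm ahead of it and the grasp point (between the pads) lies 3 mm ahead of it; x points along the fingers, y is the direction in which the jaws open and shut, and the axes are right-handed (so a half turn about x gives the same grasp; the last joint's range is limited). The gripper opens to 85 mm and grips with 20 to 120 N. Pads are 22 mm wide; open, the fingers measure 114 mm over their backs; the gripper's body (76 mm by 85 mm) begins 54 mm behind the grasp point. The pads swing forward as they close: fully open they stand 13 mm farther back than shut.
Start: joints at [-1.253, 0.423, 1.63, -0, 1.089, -0.019], TCP at [0.207, -0.59, 0.253] pointing down, gripper open.
Joint ranges: [-3, 3], [-0.9, 2.11], [0.09, 2.58], [-1.31, 4.45], [0.11, 2.69], [-2.54, 2.54]. Speed limits (rad/s): [2.39, 2.39, 3.01, 3.14, 3.14, 3.14].

INTERFACE

Orientations are given as a rotation vector (axis times angle).
In Python, from rig import manip gives the robot as it stands. The module is installed in compiled form; this text tells all that it offers. Calls block until the motion is done:
- manip.move_to(position, orientation): joint-space move of the TCP to a pose.
- manip.servo_line(position, orientation=None, rate=0.15): straight line of the TCP; orientation=None keeps the orientation; rate is the mean speed in m/s.
- manip.set_joints(angles): joint-space move.
- manip.command_gripper(opening, f_grip=None): finger opening in m; f_grip is the grip in N (None keeps the last); returns when the fingers have stopped.
- manip.hold(seconds).
- manip.solve_ik(position, orientation): joint angles nearest the present ones, or None.
- manip.camera(name): name is "scene" or "top"; returns a dict with "image" (420x560x3 uint8, red, green, blue), "fx", "fy", "cx", "cy" (pixels), "cam_to_world" (4x4, takes a point from camera to world coordinates). Camera axes: x right, y down, z forward; pixel columns grow to the right and rows downward; lengths in m; the calibration is good to about 2 mm. A picture is of the moment at which its call begins. There is no depth.
A pose or a line that the arm cannot do raises manip.IKError and nothing moves.
- manip.sign_off(): hands the job in, once; it reports no verdict.
Readings, each from a call of its own:
- manip.get_time(): time.
- manip.get_joint_positions(): joint angles.
- manip.get_joint_vel(): joint speeds.
- manip.get_tau(): joint torques, N m.
- manip.get_position(): TCP position.
- manip.get_ee_rot(): TCP orientation.
- manip.get_contact_force(): force on the tool from outside, world axes, zero at the start.
- manip.get_torque(): the same for the moment, N m.
- manip.get_width(): finger opening in m.
Only numpy, scipy, OpenCV 4.12 (cv2) and the standard library are available. Lean on these libraries where they do the work, as an engineer would, in place of code of your own. Each camera call takes 0.05 s, during which the arm holds its last target.

TASK

Change the display over to the jasper: lift the old lot plate off the turning stage's own peg and hang it by its eye on the tool stand, then hang the new lot plate, now in the slotted block, on the stage's peg in its place. Hang every sizing gauge from the block on the tool stand too (before or after the lot plates), one item to a peg. Last of all balance the red jasper stone, broad face down, on the middle of the stage's cork dome; do not knock the jar over or push the loupe, scoop, tweezers or jar more than 50 mm.

Things in the scene. Friction and masses are not known exactly. Their poses are not given: they have to be found in the camera images.
- old_lot: Upright flat plate 130 tall, 6 thick (mm). x is normal to its faces, y along its width, z up; origin mid bottom edge. Head (z 55-130) 46 wide, with a round 26 mm eye along x, centred at z 80. Aluminium lot plate: below the head (z 0 to 55 mm) it widens to 80 mm; 0.22 kg. Starts hanging by its eye on the stage's peg.
- old_lot_eye (a point): Centre of this plate's eye, 50 mm below its top edge; axes as the plate's. Pinch the plate across its 6 mm thickness at the top edge, from above, fingertips less than 34 mm below the top edge so that they clear a peg in the eye.
- new_lot: Upright flat plate 130 tall, 6 thick (mm). x is normal to its faces, y along its width, z up; origin mid bottom edge. Head (z 55-130) 46 wide, with a round 26 mm eye along x, centred at z 80. Aluminium lot plate, the same inverted-T shape as the old one (80 mm wide at the foot). Starts standing in one of the four slots of the slotted block, among the gauges.
- new_lot_eye (a point): Centre of this plate's eye, 50 mm below its top edge; axes as the plate's. Pinch the plate across its 6 mm thickness at the top edge, from above, fingertips less than 34 mm below the top edge so that they clear a peg in the eye.
- gauge1: Upright flat plate 130 tall, 6 thick (mm). x is normal to its faces, y along its width, z up; origin mid bottom edge. Head (z 55-130) 46 wide, with a round 26 mm eye along x, centred at z 80. Steel sizing gauge: a straight strip, 46 mm wide all the way down, 0.2 kg. Starts standing in one of the four slots of the slotted block. May be absent.
- gauge2: Upright flat plate 130 tall, 6 thick (mm). x is normal to its faces, y along its width, z up; origin mid bottom edge. Head (z 55-130) 46 wide, with a round 26 mm eye along x, centred at z 80. Steel sizing gauge: a straight strip, 46 mm wide all the way down, 0.2 kg. Starts standing in one of the four slots of the slotted block. May be absent.
- gauge3: Upright flat plate 130 tall, 6 thick (mm). x is normal to its faces, y along its width, z up; origin mid bottom edge. Head (z 55-130) 46 wide, with a round 26 mm eye along x, centred at z 80. Steel sizing gauge: a straight strip, 46 mm wide all the way down, 0.2 kg. Starts standing in one of the four slots of the slotted block. May be absent.
- gauge1_eye (a point): Centre of this plate's eye, 50 mm below its top edge; axes as the plate's. Pinch the plate across its 6 mm thickness at the top edge, from above, fingertips less than 34 mm below the top edge so that they clear a peg in the eye.
- gauge2_eye (a point): Centre of this plate's eye, 50 mm below its top edge; axes as the plate's. Pinch the plate across its 6 mm thickness at the top edge, from above, fingertips less than 34 mm below the top edge so that they clear a peg in the eye.
- gauge3_eye (a point): Centre of this plate's eye, 50 mm below its top edge; axes as the plate's. Pinch the plate across its 6 mm thickness at the top edge, from above, fingertips less than 34 mm below the top edge so that they clear a peg in the eye.
- jasper: Red-brown jasper sample stone, a slab 70 x 45 x 35 mm (x, y, z), 0.28 kg, origin at its centre. Lies loose on the desk in front of the block, broad face down.
- stand: Fixed tool stand: brass rail 345 mm long along y, its top 153 mm above the desk, on two end posts, with four pegs 80 mm apart pointing to -x (towards the robot). Origin on the desk below the middle of the rail.
- peg1 (a point): Tool stand peg 1 counted from the +y end. Mid-point of this round steel peg's axis, 150 mm above the desk, carried by a rail along the stand's y. The peg is 8 mm thick and 80 mm long, from the rail (at +40 mm x) to its free tip (at -40 mm x), and rises about 6 degrees towards the tip. Frame as the stand's: x along the peg from tip to root, y along the rail, z up.
- peg2 (a point): Tool stand peg 2 counted from the +y end. Mid-point of this round steel peg's axis, 150 mm above the desk, carried by a rail along the stand's y. The peg is 8 mm thick and 80 mm long, from the rail (at +40 mm x) to its free tip (at -40 mm x), and rises about 6 degrees towards the tip. Frame as the stand's: x along the peg from tip to root, y along the rail, z up.
- peg3 (a point): Tool stand peg 3 counted from the +y end. Mid-point of this round steel peg's axis, 150 mm above the desk, carried by a rail along the stand's y. The peg is 8 mm thick and 80 mm long, from the rail (at +40 mm x) to its free tip (at -40 mm x), and rises about 6 degrees towards the tip. Frame as the stand's: x along the peg from tip to root, y along the rail, z up.
- peg4 (a point): Tool stand peg 4 counted from the +y end. Mid-point of this round steel peg's axis, 150 mm above the desk, carried by a rail along the stand's y. The peg is 8 mm thick and 80 mm long, from the rail (at +40 mm x) to its free tip (at -40 mm x), and rises about 6 degrees towards the tip. Frame as the stand's: x along the peg from tip to root, y along the rail, z up.
- stage: Fixed brass turning stage: drum 156 mm across and 60 mm high with a round cork dome on top and a small crank wheel behind (not used); beside it, 135 mm to -y, a thin 155 mm column with one peg pointing to -x. Origin on the desk under the drum's centre.
- dome_top (a point): Highest point of the cork dome, 100 mm above the desk; the dome is part of a sphere of 80 mm radius. Axes as the stage's.
- stage_peg (a point): Mid-point of the stage's own peg, 150 mm above the desk. 8 mm thick, 80 mm long, from the column (at +40 mm x) to its tip (at -40 mm x), rising about 6 degrees towards the tip. Axes as the stage's: x along the peg from tip to root.
- rack: Fixed wooden slotted block 225 x 100 x 33 mm, origin on the desk under its centre. Four slots across it (running along its y, 8 mm wide, 25 mm deep, floor 8 mm above the desk) at x = -97.5, -32.5, 32.5 and 97.5 mm; the plates stand in them. Open the gripper only about 40 mm between neighbours.
- jar: Bystander: amber glass jar with brass cap, 70 mm across, 100 mm tall, origin under its middle.
- loupe: Bystander: steel loupe lying flat, round head 52 mm across (origin) with a flat handle to +x, 116 mm long, 14 mm high.
- scoop: Bystander: pewter scoop lying flat, 159 mm long along x, 20 mm high, origin at the neck.
- tweezers: Bystander: steel tweezers lying flat, 140 mm long along x, 8 mm high.

How it is judged:
By the outcome, as a careful person would: the job done as asked, in the order asked, and still so for the second after the job is handed in, with the robot touching nothing.
Of gauge1, gauge2, gauge3 only 1 to 3 are there at a start; the rules pass over those that are not, and their reading is None.
At some moment in a run one of jasper may be knocked a few centimetres aside while the robot is not near it.
It also fails if it takes over 210 s, if anything falls off the work surface, if the arm or the gripper's body presses on something with over 40 N, if the wrist force passes 120 N, or if a joint passes its speed limit or range.

## Working session

There is one attempt and no reset: what is moved stays moved. The work goes in short steps, each a Python script; the robot and the scene stay as the last script left them, time stands still between calls to the robot, and variables do not carry over. Pictures are saved under pics/ and viewed, and the job is handed in when it is done.

```bash
mkdir -p pics; ls
python3 - <<'E'
from rig import manip
import cv2,numpy as np
for n in("scene","top"):
    c=manip.camera(n); cv2.imwrite(f"pics/{n}0.png",c["image"][:,:,::-1]); print(n,c["fx"],c["fy"],c["cx"],c["cy"]);print(np.round(c["cam_to_world"],4).tolist())
print(manip.get_time(),manip.get_ee_rot(),manip.get_width(),manip.get_contact_force())
E
```

```text
pics
scene 417.2818603269965 417.2818603269965 272.8886545436392 205.07555819544302
[[0.7824, 0.4603, -0.4196, 0.9586], [0.6227, -0.5662, 0.54, -0.4727], [0.011, -0.6838, -0.7296, 0.7671], [0.0, 0.0, 0.0, 1.0]]
top 520.0138981669035 520.0138981669035 274.58536704170604 212.00768561012498
[[-0.0621, -0.9774, 0.2022, 0.3116], [-0.9981, 0.0602, -0.0155, 0.012], [0.0029, -0.2027, -0.9792, 1.4539], [0.0, 0.0, 0.0, 1.0]]
0.1 [ 2.03909051  0.34816529 -2.03955603] 0.08541087101370556 [-0.45669798 -0.93271436  0.99511486]
```

View pics/scene0.png

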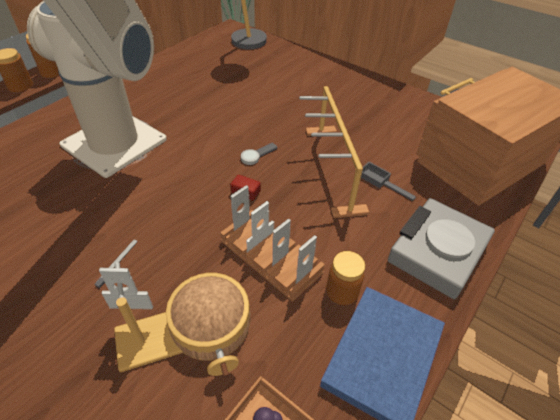

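View pics/top0.png

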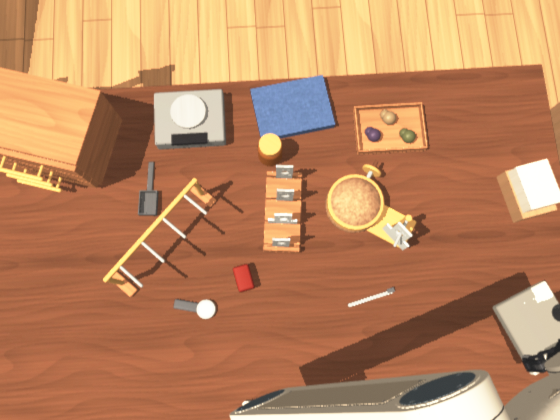

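Run:
```python
import cv2
t=cv2.imread("pics/top0.png"); s=cv2.imread("pics/scene0.png")
cv2.imwrite("pics/t_a.png",cv2.resize(t[130:330,90:300],None,fx=3.6,fy=3,interpolation=3)[:600])
cv2.imwrite("pics/t_a.png",cv2.resize(t[130:330,90:300],None,fx=3,fy=3,interpolation=3))
cv2.imwrite("pics/t_b.png",cv2.resize(t[140:320,250:440],None,fx=3.3,fy=3.3,interpolation=3))
cv2.imwrite("pics/s_a.png",cv2.resize(s[170:380,80:340],None,fx=2.8,fy=2.8,interpolation=3))
cv2.imwrite("pics/s_b.png",cv2.resize(s[80:280,210:430],None,fx=3,fy=3,interpolation=3))
```

```text
(no output)
```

View pics/t_a.png

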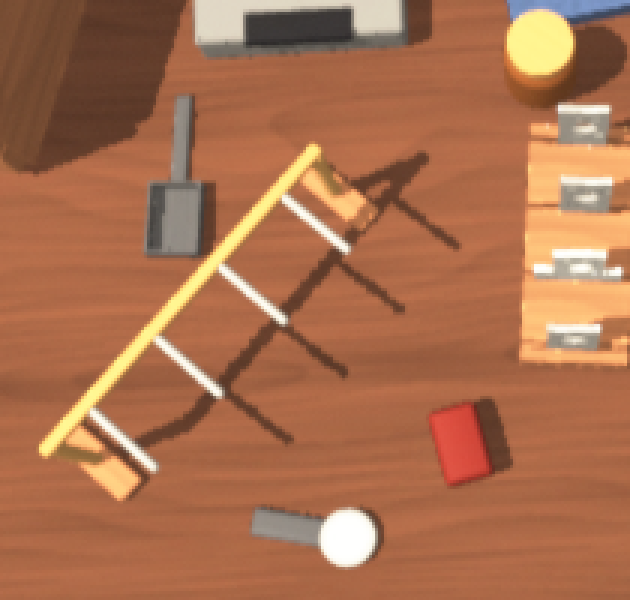

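View pics/t_b.png

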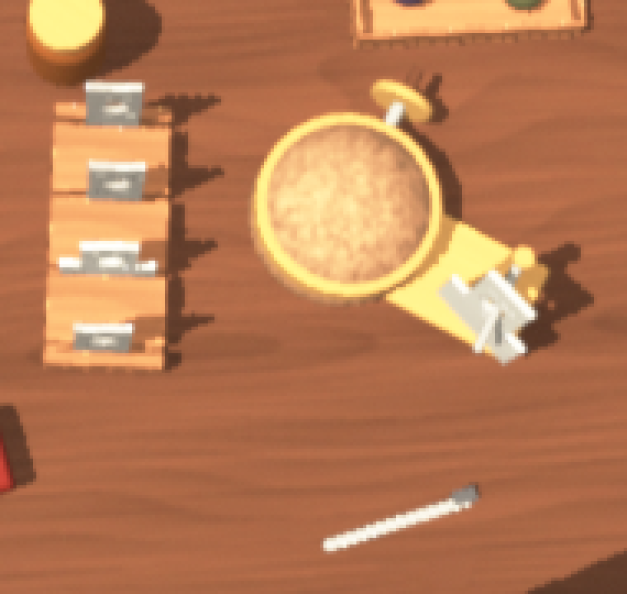

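View pics/s_a.png

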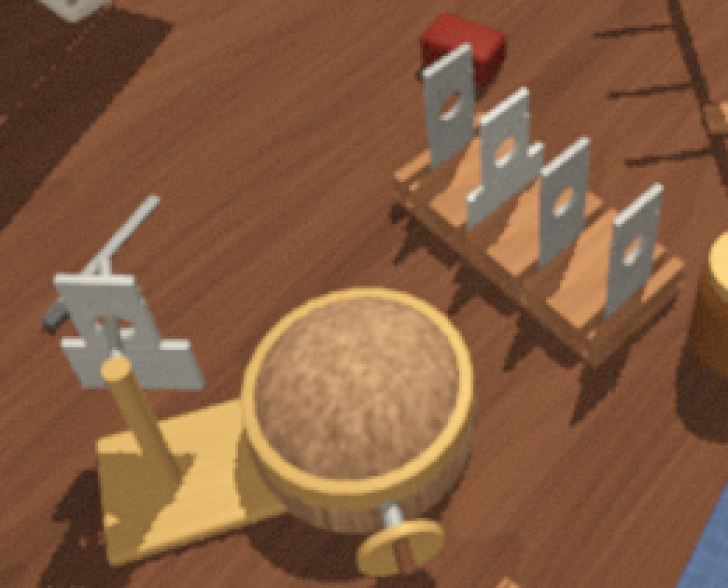

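View pics/s_b.png

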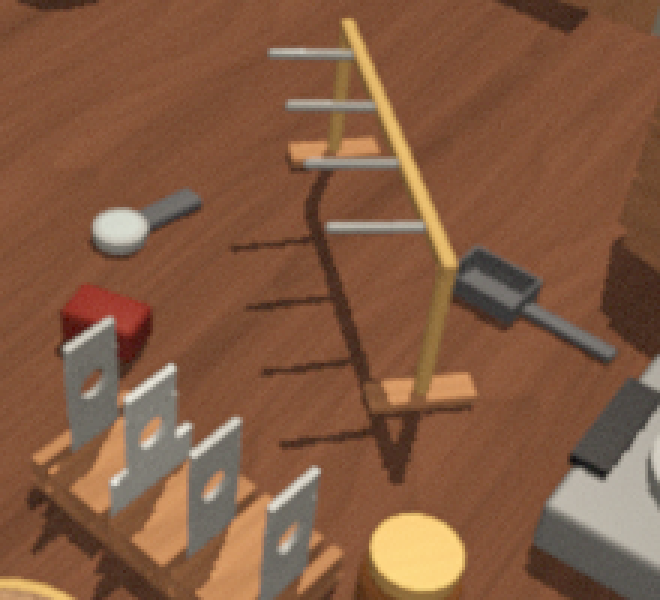

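```bash
cat > vis.py <<'E'
import numpy as np, cv2
def ray(c,uv):
    T=np.array(c["cam_to_world"]); d=T[:3,:3]@np.array([(uv[0]-c["cx"])/c["fx"],(uv[1]-c["cy"])/c["fy"],1.0]); return T[:3,3],d
def onz(c,uv,z):
    o,d=ray(c,uv); return o+d*(z-o[2])/d[2]
def tri(c1,u1,c2,u2):
    A=np.zeros((3,3));b=np.zeros(3)
    L=[]
    for c,u in((c1,u1),(c2,u2)):
        o,d=ray(c,u);d=d/np.linalg.norm(d);P=np.eye(3)-np.outer(d,d);A+=P;b+=P@o;L.append((o,P))
    x=np.linalg.solve(A,b); return x,[float(np.linalg.norm(P@(x-o))) for o,P in L]
def proj(c,p):
    T=np.linalg.inv(np.array(c["cam_to_world"]));q=T[:3,:3]@np.asarray(p)+T[:3,3];return np.array([c["fx"]*q[0]/q[2]+c["cx"],c["fy"]*q[1]/q[2]+c["cy"]])
def blobs(m,roi,amin=20):
    x0,y0,x1,y1=roi; mm=np.zeros_like(m);mm[y0:y1,x0:x1]=m[y0:y1,x0:x1]
    n,l,st,ce=cv2.connectedComponentsWithStats(mm.astype(np.uint8),connectivity=8)
    return [(st[i],ce[i],np.argwhere(l==i)[:,::-1]) for i in range(1,n) if st[i][4]>=amin]
def ends(p):
    p=p.astype(float);c=p.mean(0);u,s,v=np.linalg.svd(p-c);d=v[0];t=(p-c)@d;w=4*s[1]/np.sqrt(len(p))
    return c+d*(t.min()-.5*0),c+d*(t.max()),s[1]
E
python3 - <<'E'
from rig import manip
import pickle
pickle.dump({n:manip.camera(n) for n in("scene","top")},open("c0.pkl","wb"))
E
python3 - <<'E'
import pickle,cv2,numpy as np
from vis import *
C=pickle.load(open("c0.pkl","rb"))
for n,rois in(("top",[(100,170,230,300),(265,155,305,260),(375,205,425,255),(232,262,258,295)]),("scene",[(295,85,375,220),(225,180,325,285),(100,265,155,315)])):
    im=C[n]["image"];h=cv2.cvtColor(im,cv2.COLOR_RGB2HSV)
    sil=(h[...,1]<60)&(h[...,2]>130)
    for r in rois:
        print(n,r)
        for st,ce,p in blobs(sil,r,12):
            a,b,_=ends(p);print(st,np.round(ce,1),np.round(a,1),np.round(b,1))
E
```

```text
top (100, 170, 230, 300)
[147 170   6  21  89] [149.3 180.1] [149.9 169.9] [148.7 190.1]
[144 193  12  21 238] [149.6 203.1] [150.6 192.6] [148.7 213.4]
[184 195  23  19  87] [195.  204.2] [184. 195.] [205.8 213.2]
[163 218  23  20  90] [174.  227.7] [162.8 218.3] [185.1 236.9]
[142 242  23  21  92] [153.1 252.1] [141.8 242.3] [163.7 261.4]
[120 266  23  21  91] [130.6 276. ] [119.8 266.3] [141.4 285.7]
top (265, 155, 305, 260)
[276 165  17  13 205] [284.1 170.8] [275.8 170.5] [292. 171.]
[277 189  17  11 176] [285.  193.9] [276.7 194.4] [293.3 193.4]
[268 213  29  10 223] [281.9 218.1] [268.  218.3] [296.  217.9]
[272 238  18   8 133] [280.7 241.4] [272.  241.6] [289.1 241.3]
top (375, 205, 425, 255)
[383 221  30  29 448] [398.6 234.1] [409.2 245.9] [388.  222.1]
top (232, 262, 258, 295)
scene (295, 85, 375, 220)
[299  96  29   3  78] [312.6  97.1] [299.   96.8] [327.   97.3]
[306 113  29   3  71] [318.7 114.2] [306.  113.9] [334.  114.6]
[311 133  32   2  62] [326.5 133.5] [311.  133.5] [342.  133.5]
[319 154  33   3  98] [334.8 155. ] [319. 155.] [351. 155.]
scene (225, 180, 325, 285)
[231 186  17  12  60] [238.6 191.4] [246.9 185.9] [231.2 196.3]
[251 201  18  17  80] [259.5 208. ] [267.6 201.6] [250.4 215. ]
[237 207   8   6  21] [240.5 210. ] [244.2 207.3] [237.3 212.4]
[256 218  11  15  56] [261.6 226. ] [265.7 219.9] [257.6 231.8]
[272 219  19  14  76] [281.  225.7] [289.4 219.2] [272.8 232.1]
[267 221   7   6  28] [270.  223.3] [273.2 221.4] [267.3 224.9]
[247 235   7  14  37] [249.5 240. ] [252.3 235.2] [245.5 247.1]
[299 236  18  15  79] [307.2 242.9] [315.8 235.7] [298.9 249.9]
[278 240   7   8  20] [280.7 244.2] [284.3 240.3] [278.1 247.1]
[302 256   8   9  26] [305.5 261.1] [309.5 256.5] [302.9 263.9]
scene (100, 265, 155, 315)
[ 100  265   51   44 1120] [122.4 288.2] [ 99.7 268.3] [147.9 310.4]
```

Run:
```python
import pickle,cv2,numpy as np
from vis import *
C=pickle.load(open("c0.pkl","rb"));t,s=C["top"],C["scene"]
T=[(205.8,213.2),(185.1,236.9),(163.7,261.4),(141.4,285.7)][::-1]
S=[(299,96.8),(306,113.9),(311,133.5),(319,155)]
R=[(184,195),(162.8,218.3),(141.8,242.3),(119.8,266.3)][::-1]
for a,r,b in zip(T,R,S):
    x,e=tri(t,a,s,b); print("tip",np.round(x,4),np.round(e,4)," topz",np.round(onz(t,a,.154)[:2],4),"scn",np.round(onz(s,b,.154)[:2],4),"root",np.round(onz(t,r,.146)[:2],4))
ti=t["image"][:,:,::-1];si=s["image"][:,:,::-1]
def crop(im,x0,y0,x1,y1,f,n):cv2.imwrite(n,cv2.resize(im[y0:y1,x0:x1],None,fx=f,fy=f,interpolation=0))
crop(ti,264,158,304,258,6,"pics/p1.png")
crop(si,225,183,325,283,6,"pics/p2.png")
crop(ti,378,210,418,256,12,"pics/p3.png")
crop(si,95,260,155,320,9,"pics/p4.png")
```

```text
tip [0.4144 0.3325 0.155 ] [0.0005 0.0005]  topz [0.4141 0.3325] scn [0.4138 0.3343] root [0.4665 0.388 ]
tip [0.4731 0.2779 0.1552] [0.0029 0.0029]  topz [0.4711 0.2762] scn [0.4738 0.282 ] root [0.524  0.3323]
tip [0.5303 0.2216 0.1549] [0.0009 0.0009]  topz [0.5298 0.2211] scn [0.5302 0.2234] root [0.5828 0.278 ]
tip [0.589  0.1679 0.1538] [0.0017 0.0017]  topz [0.5877 0.1667] scn [0.5902 0.1693] root [0.6408 0.2222]
```

View pics/p1.png

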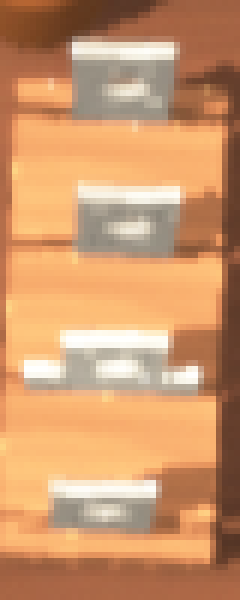

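View pics/p2.png

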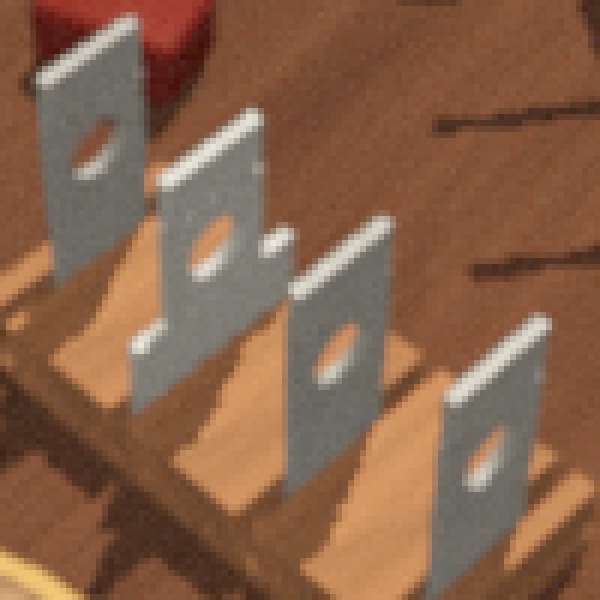

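View pics/p3.png

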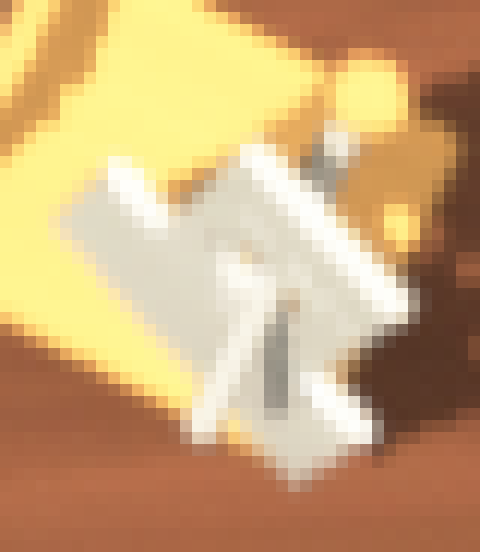

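View pics/p4.png

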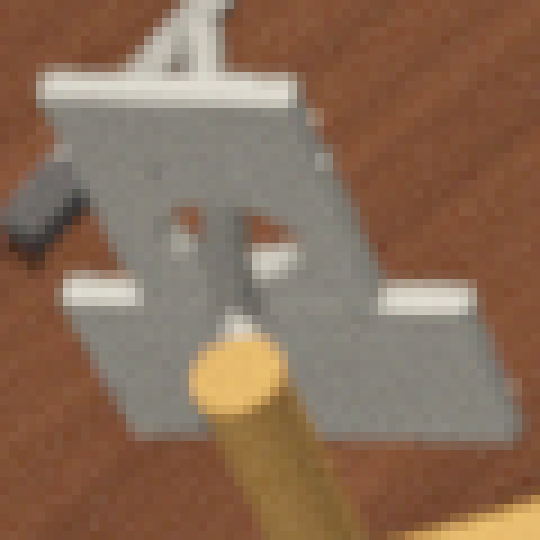

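Run:
```python
import pickle,cv2,numpy as np
from vis import *
C=pickle.load(open("c0.pkl","rb"));t,s=C["top"],C["scene"]
def P(o,f,u):return np.array(o)+np.array(u)/f-.5
to,so=(264,158),(225,183)
top={"A":[(48,489),(158,489)],"B":[(61,340),(168,340)],"C":[(78,193),(181,193)],"D":[(72,49),(179,49)]}
sc={"A":[(36,78),(137,22)],"B":[(160,182),(262,116)],"C":[(291,292),(394,224)],"D":[(446,399),(549,322)]}
for k in "ABCD":
    a=[P(to,6,u) for u in top[k]];b=[P(so,6,u) for u in sc[k]]
    # scene left end = -y end(?)
    m,e=tri(t,sum(a)/2,s,sum(b)/2)
    tl=[onz(t,u,.138) for u in a];sl=[onz(s,u,.138) for u in b]
    print(k,"tri",np.round(m,4),np.round(e[0],4),"top",np.round(tl,4)[:,:2].tolist(),"scn",np.round(sl,4)[:,:2].tolist())
a=[P((378,210),12,u) for u in[(245,150),(405,305)]];b=[P((95,260),9,u) for u in[(38,88),(298,92)]]
m,e=tri(t,sum(a)/2,s,sum(b)/2);print("old",m,e[0])
for z in(.19,):print([np.round(onz(t,u,z)[:2],4) for u in a],[np.round(onz(s,u,z)[:2],4) for u in b])
tip=P((378,210),12,(200,437));r=P((378,210),12,(340,140));col=P((378,210),12,(367,92));colS=P((95,260),9,(238,375))
print("stagepeg tip",onz(t,tip,.154),"near root",onz(t,r,.146),"col",onz(t,col,.155),onz(s,colS,.155),tri(t,col,s,colS))
ti=t["image"];
# rims
for n,c,roi in(("top",t,(318,165,395,240)),("scene",s,(155,265,260,365))):
    im=c["image"];cv2.imwrite(f"pics/rim_{n}.png",cv2.resize(im[roi[1]:roi[3],roi[0]:roi[2],::-1],None,fx=6,fy=6,interpolation=0)[:600])
    h=cv2.cvtColor(im,cv2.COLOR_RGB2HSV);m=(h[...,0]>=18)&(h[...,0]<=32)&(h[...,1]>90)&(h[...,2]>150)
    print(n,m[roi[1]:roi[3],roi[0]:roi[2]].sum())
h=cv2.cvtColor(ti,cv2.COLOR_RGB2HSV);red=((h[...,0]<5)|(h[...,0]>172))&(h[...,1]>170)&(h[...,2]>70)
for st,ce,p in blobs(red,(225,255,265,300)):
    rr=cv2.minAreaRect(p.astype(np.float32));print(st,ce,rr,onz(t,rr[0],.035),[np.round(onz(t,q,.035)[:2],4).tolist() for q in cv2.boxPoints(rr)])
```

```text
A tri [ 0.5128 -0.0194  0.136 ] 0.0008 top [[0.5134, 0.0034], [0.5105, -0.0434]] scn [[0.5102, -0.0418], [0.5192, 0.0019]]
B tri [ 0.5776 -0.0284  0.1356] 0.0011 top [[0.5777, -0.0061], [0.5749, -0.0521]] scn [[0.576, -0.0518], [0.5834, -0.006]]
C tri [ 0.6425 -0.039   0.1356] 0.0014 top [[0.6423, -0.0175], [0.6396, -0.0622]] scn [[0.6404, -0.0616], [0.6488, -0.0169]]
D tri [ 0.7075 -0.0417  0.1359] 0.0011 top [[0.7075, -0.019], [0.7046, -0.0658]] scn [[0.7053, -0.0649], [0.7128, -0.019]]
old [ 0.51182948 -0.32550965  0.1887942 ] 0.0004738733709215959
[array([ 0.5286, -0.311 ]), array([ 0.4944, -0.3402])] [array([ 0.4943, -0.34  ]), array([ 0.5318, -0.3108])]
stagepeg tip [ 0.47431332 -0.30397273  0.154     ] near root [ 0.53703129 -0.3427018   0.146     ] col [ 0.54544251 -0.34716066  0.155     ] [ 0.54745132 -0.34710315  0.155     ] (array([ 0.54598952, -0.34717484,  0.15327302]), [0.0005136067601053296, 0.0005136067601053836])
top 1609
scene 1685
[233 264  21  28 397] [243.14609572 277.47355164] ((243.1981201171875, 277.4433898925781), (24.862258911132812, 16.071182250976562), 74.05460357666016) [0.42868538 0.08589188 0.035     ] [[0.457, 0.1149], [0.4664, 0.0722], [0.4006, 0.0571], [0.3914, 0.0994]]
```

```bash
python3 -c "
import pickle,cv2
C=pickle.load(open('c0.pkl','rb'));i=C['top']['image'][255:300,225:265,::-1];cv2.imwrite('pics/jas.png',cv2.resize(i,None,fx=12,fy=12,interpolation=0))"
```

```text
(no output)
```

View pics/rim_top.png

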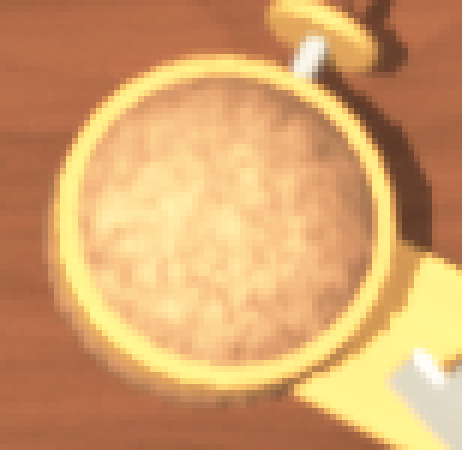

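View pics/rim_scene.png

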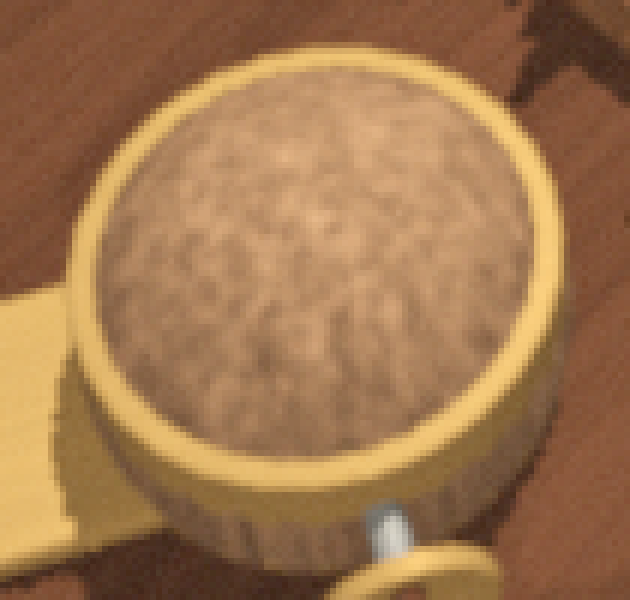

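View pics/jas.png

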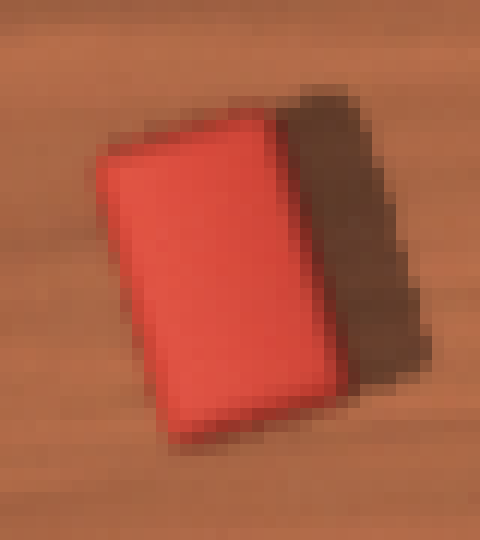

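```bash
python3 - <<'E'
import pickle,cv2,numpy as np
from scipy.optimize import least_squares
from vis import *
C=pickle.load(open("c0.pkl","rb"));t,s=C["top"],C["scene"]
def P(o,f,u):return np.array(o)+np.array(u)/f-.5
def yaw(c,o,f,a,b,z):
    p=onz(c,P(o,f,a),z);q=onz(c,P(o,f,b),z);d=q-p;return np.round(p[:2],4),np.round(q[:2],4),np.degrees(np.arctan2(d[1],d[0]))
print("left edge",yaw(t,(264,158),6,(2,555),(15,80),.033))
print("right edge",yaw(t,(264,158),6,(217,560),(228,130),.033))
for a,b in[((13,243),(222,255)),((7,381),(222,393)),((13,110),(225,124))]:print("slot",yaw(t,(264,158),6,b,a,.033)) 
# scene: plate top edge lines
for k,(a,b) in {"A":[(36,78),(137,22)],"B":[(160,182),(262,116)],"C":[(291,292),(394,224)],"D":[(446,399),(549,322)]}.items():print(k,yaw(s,(225,183),6,a,b,.138)[2])
tp=[(55,222),(397,222),(226,52),(75,305),(105,90),(347,100),(280,385),(150,375)]
sp=[(320,46),(180,105),(100,200),(68,280),(110,400),(200,468),(300,490),(400,478),(500,410),(555,310),(563,230)]
for c,o,pp in((t,(318,165),tp),(s,(155,265),sp)):
    X=np.array([onz(c,P(o,6,u),.06)[:2] for u in pp])
    r=least_squares(lambda q:np.hypot(*(X-q[:2]).T)-q[2],[.6,-.2,.078]);print(r.x,np.round(r.fun,4))
E
python3 -c "
import pickle,cv2
C=pickle.load(open('c0.pkl','rb'));i=C['scene']['image'][180:300,210:330,::-1];cv2.imwrite('pics/rk.png',cv2.resize(i,None,fx=5,fy=5,interpolation=2))"
```

```text
left edge (array([0.5003, 0.0256]), array([0.7255, 0.0064]), np.float64(-4.879859785163579))
right edge (array([ 0.4919, -0.0725]), array([ 0.6949, -0.0923]), np.float64(-5.57877879707077))
slot (array([ 0.6348, -0.0851]), array([0.6465, 0.012 ]), np.float64(83.10408358494692))
slot (array([ 0.5694, -0.0804]), array([0.5812, 0.0186]), np.float64(83.22015801967785))
slot (array([ 0.6979, -0.0911]), array([0.7109, 0.0082]), np.float64(82.57198825593386))
A 78.30723512986556
B 80.82177501522354
C 79.33119778259271
D 80.6463491835701
[ 0.61651054 -0.23276174  0.0800989 ] [-0.0021 -0.0013 -0.0005  0.0003  0.0013  0.001   0.0002  0.001 ]
[ 0.62158107 -0.23249597  0.07701995] [ 0.0019 -0.0009 -0.0014  0.0019 -0.0006 -0.0012 -0.0003  0.002   0.001
 -0.001  -0.0013]
```

View pics/rk.png

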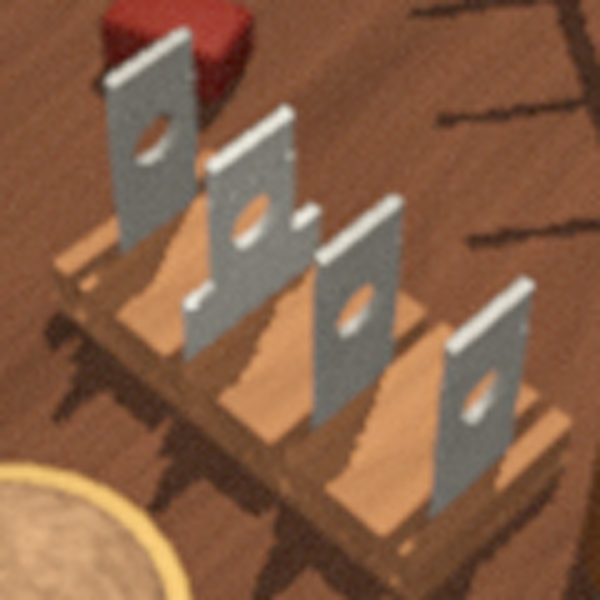

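```bash
cat > h.py <<'E'
from rig import manip
import numpy as np, cv2
from scipy.spatial.transform import Rotation as Ro
from vis import *
D=np.deg2rad
def rv(psi):  # tool down, jaws opening along yaw psi (deg)
    c,s=np.cos(D(psi)),np.sin(D(psi))
    return Ro.from_matrix(np.array([[0,c,s],[0,s,-c],[-1,0,0]])).as_rotvec()
def best(p,psi):
    q0=np.array(manip.get_joint_positions());o=[]
    for k in(psi,psi+180):
        q=manip.solve_ik(list(p),rv(k))
        if q is not None:
            q=np.array(q)
            o.append((np.abs(q-q0).max()+ (5 if abs(q[5])>2.3 else 0),k,q))
    return min(o,key=lambda a:a[0])[1:]
def go(p,psi):
    k,q=best(p,psi);manip.move_to(list(p),rv(k));st("go");return k
def line(p,k=None,rate=.15):
    manip.servo_line(list(p),None if k is None else rv(k),rate)
def st(m=""):
    print(m,"t%.1f"%manip.get_time(),np.round(manip.get_position(),4),"w%.4f"%manip.get_width(),"F",np.round(manip.get_contact_force(),1),flush=True)
def pic(n):
    C={k:manip.camera(k) for k in("scene","top")}
    import pickle;pickle.dump(C,open(f"{n}.pkl","wb"))
    a=np.hstack([C["scene"]["image"],C["top"]["image"]])[:,:,::-1]
    cv2.imwrite(f"pics/{n}.png",cv2.resize(a,(800,300),interpolation=3))
    return C
SX=46.3 # stand yaw
sx=np.array([np.cos(D(SX)),np.sin(D(SX))]);sy=np.array([-sx[1],sx[0]])
SM=np.array([.5285,.2785])
def peg(i): return SM+sy*(.12-.08*(i-1))
GX=-31.5
gx=np.array([np.cos(D(GX)),np.sin(D(GX))]);GP=np.array([.5085,-.3248])
DOME=np.array([.6187,-.2325])
DT=-.008 # tcp relative to plate top
E
python3 - <<'E'
from h import *
# feasibility
for nm,p,k in[("old",(.5118,-.3255,.183),-51),("oldhi",(.5118,-.3255,.33),-31.5)]+[("rk",(x,y,.13),-6) for x,y in((.5128,-.0194),(.7075,-.0417))]+[("pg%d"%i,(*peg(i),.19),SX) for i in(1,2,3,4)]+[("pg4pre",(*(peg(4)-sx*.11),.33),SX),("dome",(*DOME,.13),-50),("pg1pre",(*(peg(1)-sx*.11),.33),SX)]:
    print(nm,[None if manip.solve_ik(list(p),rv(a)) is None else np.round(manip.solve_ik(list(p),rv(a)),2) for a in(k,k+180)])
k=go((.5118,-.3255,.25),-51)
manip.command_gripper(.05,60);st()
pic("a1")
E
```

```text
old [array([-0.59,  0.48,  1.72,  0.  ,  0.94,  0.3 ]), None]
oldhi [array([-0.59,  0.32,  1.6 , -0.  ,  1.22, -0.04]), None]
rk [array([-0.06,  0.45,  1.96, -0.  ,  0.74,  0.04]), None]
rk [array([-0.08,  0.68,  1.5 , -0.  ,  0.96,  0.03]), None]
pg1 [array([ 0.66,  0.43,  1.8 ,  0.  ,  0.92, -0.14]), None]
pg2 [array([ 0.53,  0.45,  1.76,  0.  ,  0.93, -0.28]), None]
pg3 [array([ 0.4 ,  0.48,  1.71,  0.  ,  0.96, -0.4 ]), None]
pg4 [array([ 0.29,  0.53,  1.63,  0.  ,  0.99, -0.52]), None]
pg4pre [array([ 0.19,  0.23,  1.72,  0.  ,  1.19, -0.62]), array([ 0.19,  0.23,  1.72, -0.  ,  1.19,  2.52])]
dome [array([-0.38,  0.62,  1.62,  0.  ,  0.9 ,  0.5 ]), None]
pg1pre [array([ 0.63,  0.09,  1.9 ,  0.  ,  1.16, -0.18]), None]
go t1.7 [ 0.5113 -0.3264  0.25  ] w0.0851 F [ 0.6 -0.8  0.2]
 t2.1 [ 0.5116 -0.3258  0.25  ] w0.0500 F [-0.6 -0.1  0.1]
```

View pics/a1.png

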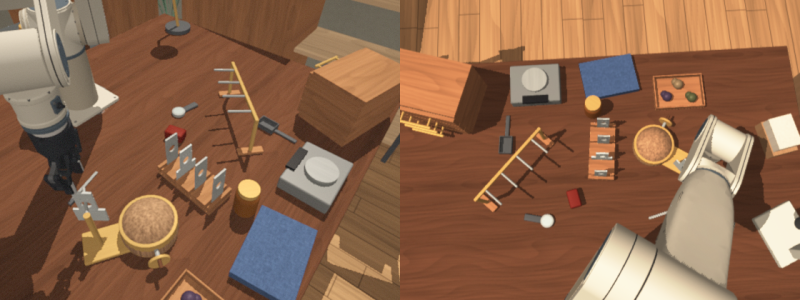

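Run:
```python
from h import *
line((.5118,-.3255,.183),-51);st("down")
manip.command_gripper(0.0,60);st("grip")
C=pic("a2")
s=C["scene"]["image"][220:340,60:220,::-1];cv2.imwrite("pics/a2s.png",cv2.resize(s,None,fx=4,fy=4,interpolation=3))
```

```text
down t2.8 [ 0.5121 -0.3256  0.1833] w0.0505 F [ 0.5 -0.1  0.7]
grip t3.3 [ 0.5121 -0.3255  0.1838] w0.0051 F [-1.5  1.5  4.5]
```

View pics/a2s.png

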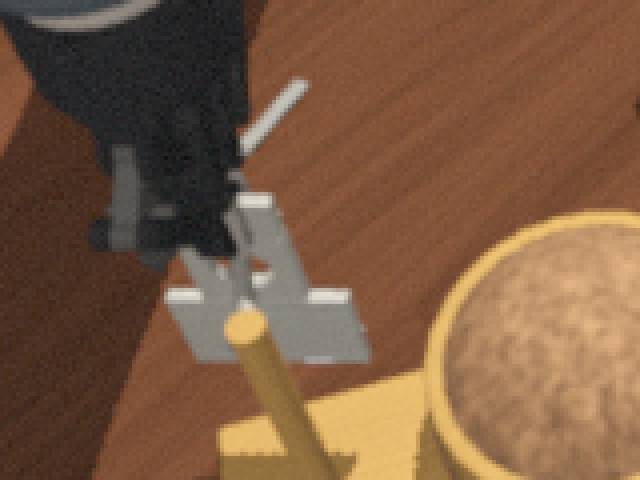

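Run:
```python
from h import *
line((.5118,-.3255,.1925),-51,.08);st("lift")
line((.5118,-.3255,.1925),GX,.05);st("rot")
p=np.array([.5118,-.3255])
line((*(p-gx*.045),.197),GX,.1);st("tip")
line((*(p-gx*.08),.200),GX,.1);st("off")
line((*(p-gx*.08),.34),GX,.2);st("up")
C=pic("a3")
s=C["scene"]["image"][120:340,20:220,::-1];cv2.imwrite("pics/a3s.png",cv2.resize(s,None,fx=2.7,fy=2.7,interpolation=3))
```

```text
lift t3.7 [ 0.512  -0.3257  0.193 ] w0.0051 F [-0.1 -0.2 -2.5]
rot t4.2 [ 0.5116 -0.3254  0.1921] w0.0050 F [ 0.1 -0.3 -2.1]
tip t4.8 [ 0.4739 -0.3023  0.1974] w0.0052 F [-0.4 -0.3 -2.2]
off t5.3 [ 0.4442 -0.2841  0.2003] w0.0050 F [ 0.1 -0.5 -2.5]
up t6.1 [ 0.4431 -0.2834  0.3389] w0.0046 F [-0.1  1.  -2.1]
```

View pics/a3s.png

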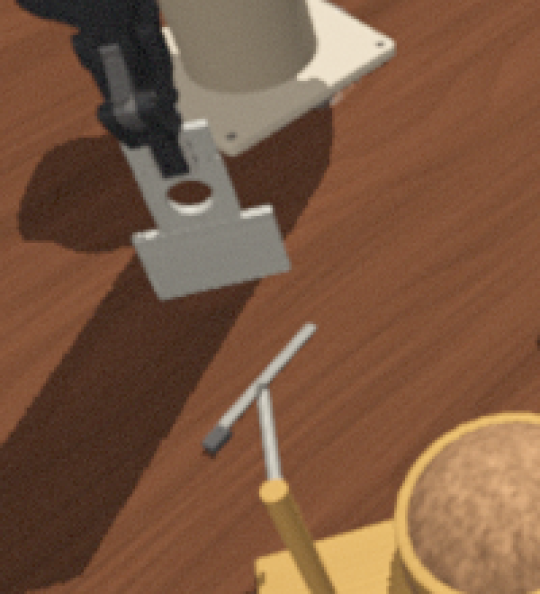

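Run:
```python
from h import *
import pickle
C=pickle.load(open("a3.pkl","rb"))
s=C["scene"]
for z in(.297,.295,.299):print(onz(s,np.array([190,193])/2.7+[20,120]-.5,z))
# stage peg tip & col now
tip=np.array([263,388])/2.7+[20,120]-.5
print("tip",onz(s,tip,.1545))
```

```text
[ 0.44419941 -0.28369338  0.297     ]
[ 0.4420111  -0.28288918  0.295     ]
[ 0.44638773 -0.28449757  0.299     ]
tip [ 0.47974733 -0.30396195  0.1545    ]
```

```bash
cat >> h.py <<'E'
def insert(M,ax,psi,inn=.008,back=.1):
    """carry held plate to peg with mid M axis ax, insert, lower, release, retreat"""
    go((*(M-ax*back),.34),psi)
    line((*(M-ax*back),.198),psi,.2);st("low")
    line((*(M-ax*.038),.197),psi,.12);st("attip")
    line((*(M+ax*inn),.192),psi,.08);st("in")
def release(M,ax,psi,inn=.008,zmin=.178):
    z=.192
    line((*(M+ax*inn),.186),psi,.05)
    z=.186;f0=manip.get_contact_force()[2]
    while z>zmin:
        z-=.0015;line((*(M+ax*inn),z),psi,.03);f=manip.get_contact_force()[2]
        if f>f0+1.2:break
    st("contact z%.4f f0 %.1f"%(z,f0))
    manip.command_gripper(.032);st("open")
    line((*(M+ax*inn),.26),psi,.15)
    line((*(M+ax*inn),.34),psi,.25);st("clear")
E
python3 - <<'E'
from h import *
insert(peg(1),sx,SX)
C=pic("a4")
s=C["scene"]["image"][50:200,220:400,::-1];cv2.imwrite("pics/a4s.png",cv2.resize(s,None,fx=4,fy=4,interpolation=3))
E
```

```text
go t8.3 [0.3731 0.2886 0.34  ] w0.0051 F [ 0.   0.3 -2.2]
low t9.2 [0.3734 0.2894 0.1987] w0.0050 F [ 0.3  0.3 -2.4]
attip t9.8 [0.415  0.3335 0.197 ] w0.0049 F [-0.5 -0.4 -3. ]
in t10.5 [0.4469 0.3669 0.1917] w0.0050 F [ 0.3  0.7 -2. ]
```

View pics/a4s.png

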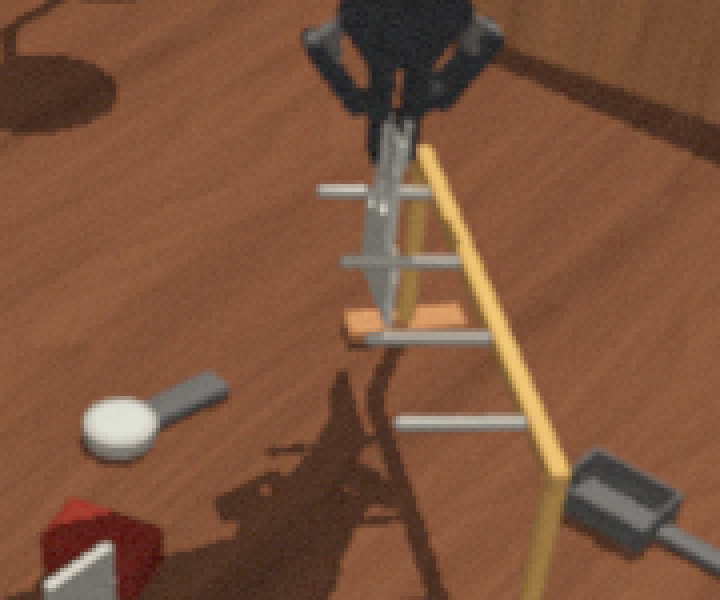

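Plate is threaded on peg 1 (peg passes through at crop (380,190)) with no contact. Lower and release.

Run:
```python
from h import *
release(peg(1),sx,SX)
B=np.array([.5776,-.0284]); 
go((*B,.30),-6); manip.command_gripper(.04); st()
C=pic("a5")
s=C["scene"]["image"][50:300,200:400,::-1];cv2.imwrite("pics/a5s.png",cv2.resize(s,None,fx=2.4,fy=2.4,interpolation=3))
```

```text
contact z0.1830 f0 -2.4 t11.4 [0.4475 0.3673 0.1834] w0.0050 F [-0.3  0.2  1.5]
open t11.8 [0.4473 0.3672 0.183 ] w0.0320 F [0.  0.4 0. ]
clear t12.9 [0.4471 0.367  0.3395] w0.0323 F [ 0.   0.4 -0.1]
go t14.5 [ 0.5776 -0.0275  0.2999] w0.0318 F [ 1.  -0.2  0.2]
 t14.7 [ 0.5777 -0.0276  0.3001] w0.0401 F [-0.  -0.4  0.7]
```

View pics/a5s.png

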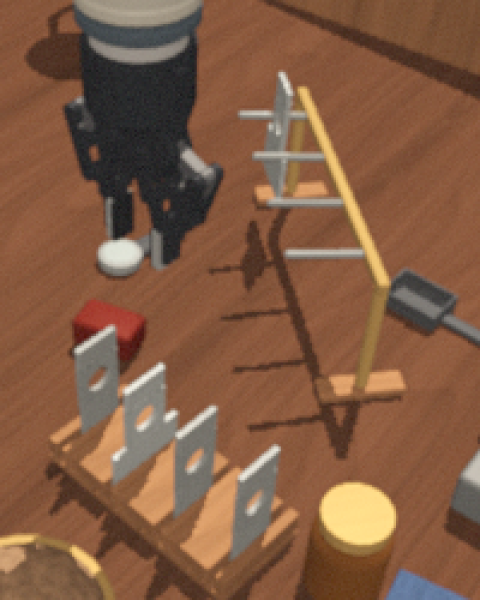

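View pics/a5.png

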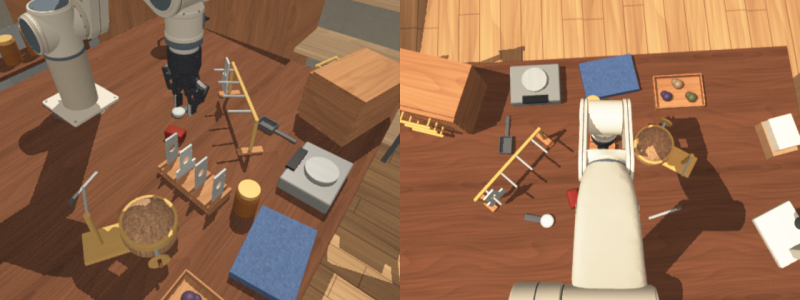

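```bash
cat >> h.py <<'E'
def grab(B,psi=-6,top=.138):
    go((*B,.27),psi);manip.command_gripper(.04,60)
    line((*B,top+DT),psi,.15);st("down")
    manip.command_gripper(0.);st("grip")
    line((*B,.36),psi,.18);st("up")
E
python3 - <<'E'
from h import *
B=np.array([.5776,-.0284]); grab(B)
C=pic("a6")
s=C["scene"]["image"][50:300,170:370,::-1];cv2.imwrite("pics/a6s.png",cv2.resize(s,None,fx=2.4,fy=2.4,interpolation=3))
E
```

```text
go t15.1 [ 0.5763 -0.0282  0.2686] w0.0399 F [ 0.4  0.1 -0.7]
down t16.4 [ 0.5783 -0.0284  0.1308] w0.0401 F [-0.7  0.1  0. ]
grip t16.8 [ 0.5783 -0.0284  0.1309] w0.0053 F [-0.1 -0.5  7.1]
up t18.2 [ 0.577  -0.0284  0.3587] w0.0052 F [ 0.7 -0.  -1.9]
```

View pics/a6s.png

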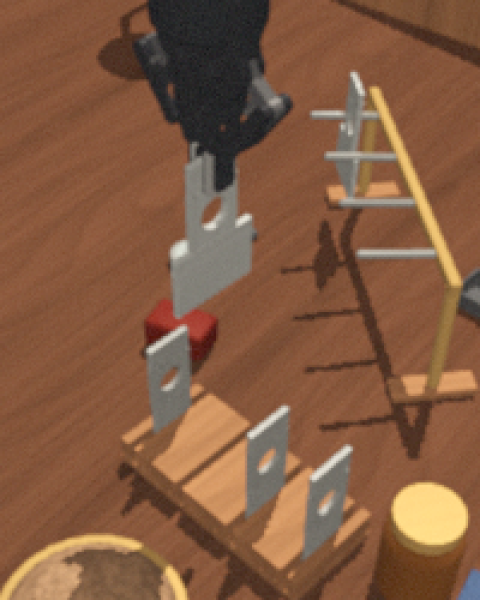

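Run:
```python
from h import *
M=np.array([.5105,-.325]);insert(M,gx,GX,inn=.003)
C=pic("a7")
s=C["scene"]["image"][200:350,50:250,::-1];cv2.imwrite("pics/a7s.png",cv2.resize(s,None,fx=4,fy=4,interpolation=3))
```

```text
go t19.4 [ 0.4259 -0.2724  0.3402] w0.0049 F [ 0.3 -0.1 -2.2]
low t20.2 [ 0.4262 -0.2728  0.1988] w0.0049 F [ 0.4  0.4 -1.8]
attip t20.9 [ 0.4776 -0.3048  0.1971] w0.0051 F [-0.6  0.3 -2. ]
in t21.6 [ 0.5127 -0.3263  0.1917] w0.0052 F [ 1.2 -0.1 -2.2]
```

View pics/a7s.png

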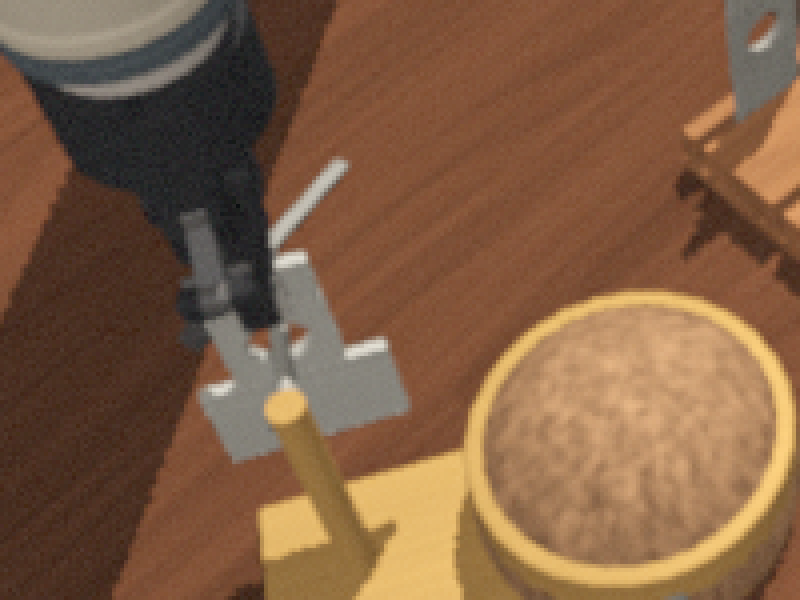

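Peg passes through the eye in crop at (280,360). Release, then fetch gauge A.

Run:
```python
from h import *
M=np.array([.5105,-.325]);release(M,gx,GX,inn=.003)
go((.45,-.15,.36),-20)
C=pic("a8")
s=C["scene"]["image"][200:350,50:250,::-1];cv2.imwrite("pics/a8s.png",cv2.resize(s,None,fx=4,fy=4,interpolation=3))
grab(np.array([.5128,-.0194]))
insert(peg(2),sx,SX)
C=pic("a9")
s=C["scene"]["image"][50:200,220:400,::-1];cv2.imwrite("pics/a9s.png",cv2.resize(s,None,fx=4,fy=4,interpolation=3))
```

```text
contact z0.1830 f0 -2.3 t22.4 [ 0.5133 -0.3267  0.1836] w0.0051 F [-0.7  1.2  3.5]
open t22.8 [ 0.5131 -0.3266  0.1829] w0.0318 F [ 1.3 -0.1 -0.5]
clear t24.0 [ 0.5129 -0.3265  0.3396] w0.0324 F [ 0.3  0.5 -1.3]
go t24.7 [ 0.4505 -0.1506  0.3597] w0.0321 F [ 0.2 -1.3  0.1]
go t25.6 [ 0.5131 -0.0202  0.2702] w0.0322 F [-0.7 -0.1  0.2]
down t26.9 [ 0.5134 -0.0194  0.1307] w0.0398 F [ 0.1  0.6 -0. ]
grip t27.3 [ 0.5134 -0.0194  0.1308] w0.0051 F [-0.2 -0.1  5.8]
up t28.7 [ 0.5121 -0.0194  0.3588] w0.0052 F [-0.3  0.3 -1.7]
go t29.8 [0.4309 0.2333 0.3399] w0.0054 F [ 0.7  0.2 -1.2]
low t30.6 [0.4314 0.2338 0.1988] w0.0049 F [ 0.4  1.  -1.7]
attip t31.3 [0.4728 0.2784 0.197 ] w0.0051 F [-0.4  0.3 -2.5]
in t32.0 [0.5047 0.3117 0.1917] w0.0052 F [ 0.2 -0.9 -1.8]
```

View pics/a8s.png

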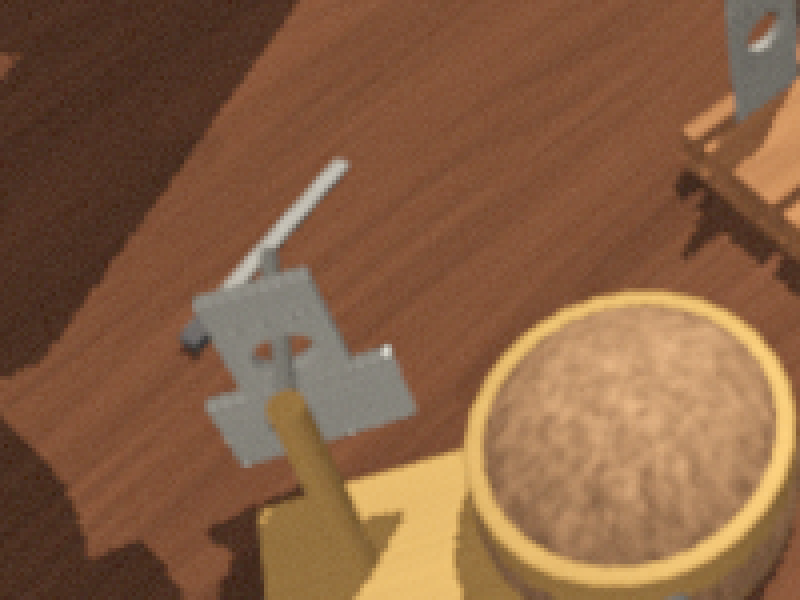

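View pics/a9s.png

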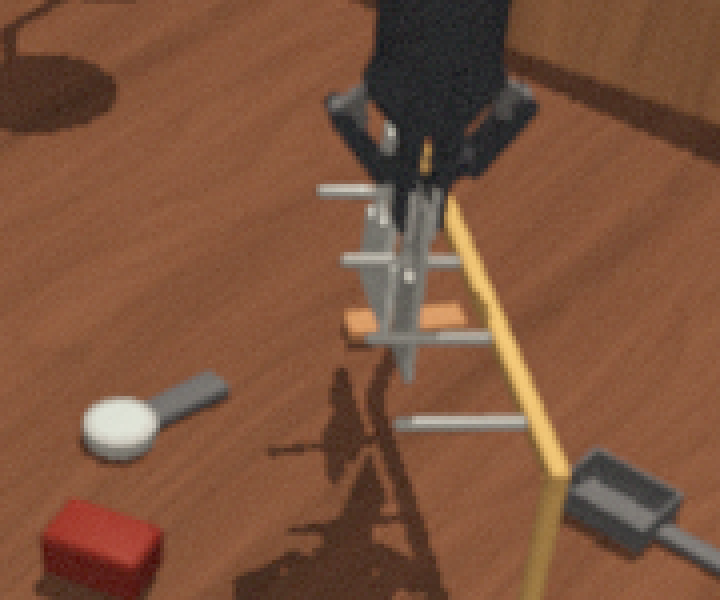

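New lot hangs on the stage peg; gauge A is threaded on peg 2. Continue with C and D, pausing for pictures before each release.

Run:
```python
from h import *
release(peg(2),sx,SX)
grab(np.array([.6425,-.039]))
insert(peg(3),sx,SX)
C=pic("b1")
s=C["scene"]["image"][50:200,220:400,::-1];cv2.imwrite("pics/b1s.png",cv2.resize(s,None,fx=4,fy=4,interpolation=3))
```

```text
contact z0.1830 f0 -2.2 t32.9 [0.5053 0.312  0.1833] w0.0050 F [-0.1  0.8  0.7]
open t33.2 [0.5051 0.3119 0.183 ] w0.0317 F [ 0.2  0.3 -0.5]
clear t34.4 [0.5049 0.3118 0.3395] w0.0320 F [0.2 0.7 0.1]
go t35.8 [ 0.6425 -0.0379  0.2701] w0.0320 F [-0.3  0.8  0.3]
down t37.1 [ 0.6432 -0.0391  0.131 ] w0.0402 F [ 0.1 -0.4  1.1]
grip t37.5 [ 0.643 -0.039  0.131] w0.0051 F [-0.8 -0.5  6.3]
up t39.0 [ 0.6419 -0.0389  0.3586] w0.0047 F [ 0.2  0.4 -2.5]
go t40.0 [0.4892 0.1782 0.3402] w0.0050 F [ 0.6  0.3 -2. ]
low t40.9 [0.4894 0.1785 0.1988] w0.0049 F [ 1.  -0.4 -1. ]
attip t41.5 [0.5306 0.2232 0.1971] w0.0051 F [-0.1  0.8 -1.8]
in t42.2 [0.5626 0.2565 0.1916] w0.0051 F [-0.4  0.1 -0.5]
```

View pics/b1s.png

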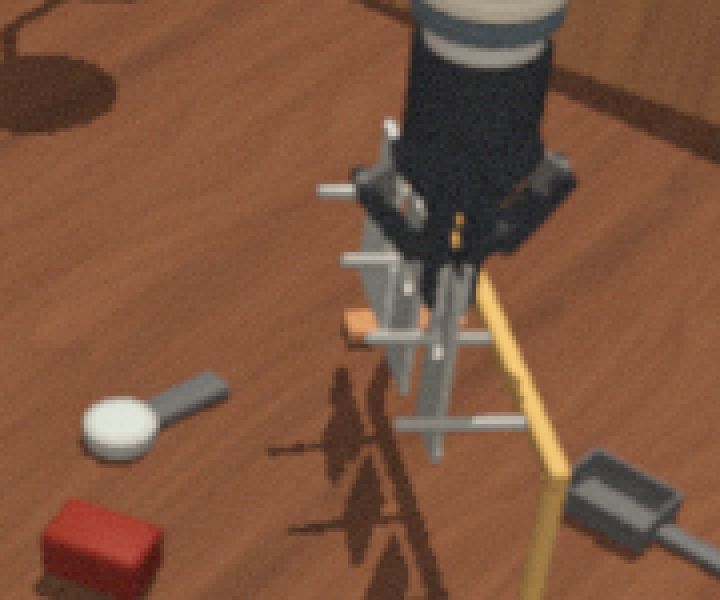

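Run:
```python
from h import *
release(peg(3),sx,SX)
grab(np.array([.7075,-.0417]))
insert(peg(4),sx,SX)
C=pic("b2")
s=C["scene"]["image"][50:200,220:400,::-1];cv2.imwrite("pics/b2s.png",cv2.resize(s,None,fx=4,fy=4,interpolation=3))
```

```text
contact z0.1830 f0 -1.7 t43.1 [0.5632 0.2568 0.1834] w0.0052 F [-0.7 -0.3  2. ]
open t43.5 [0.563  0.2566 0.183 ] w0.0320 F [-0.4 -0.6  0.1]
clear t44.6 [0.5627 0.2566 0.3396] w0.0321 F [-0.2 -0.6 -0.8]
go t45.9 [ 0.7074 -0.0404  0.2701] w0.0321 F [0.2 0.1 0.4]
down t47.2 [ 0.7083 -0.0418  0.1311] w0.0401 F [0.6 0.3 0.6]
grip t47.6 [ 0.7081 -0.0417  0.1311] w0.0050 F [ 0.  -0.1  5. ]
up t49.1 [ 0.7069 -0.0416  0.3584] w0.0055 F [ 0.2 -0.9 -2.6]
go t50.0 [0.547  0.123  0.3402] w0.0050 F [-0.   1.  -2.2]
low t50.9 [0.5473 0.1231 0.1988] w0.0048 F [ 0.3 -0.1 -1.7]
attip t51.5 [0.5885 0.168  0.197 ] w0.0053 F [-0.4 -0.1 -2.3]
in t52.2 [0.6204 0.2014 0.1916] w0.0051 F [-0.2 -0.4 -1.9]
```

View pics/b2s.png

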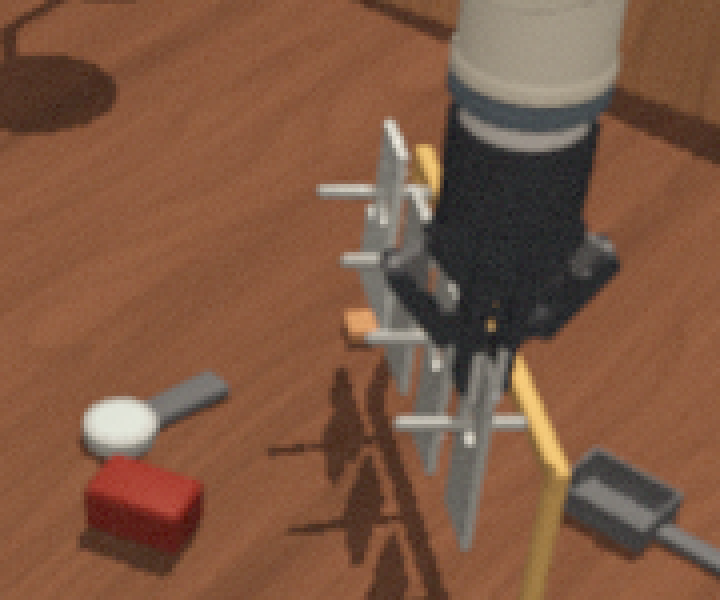

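Run:
```python
from h import *
release(peg(4),sx,SX)
go((.50,-.15,.40),-20);manip.command_gripper(.08)
C=pic("b3")
cv2.imwrite("pics/b3t.png",cv2.resize(C["top"]["image"][150:330,90:300,::-1],None,fx=3,fy=3,interpolation=3))
cv2.imwrite("pics/b3s.png",cv2.resize(C["scene"]["image"][50:250,210:400,::-1],None,fx=3,fy=3,interpolation=3))
t,s=C["top"],C["scene"]
for c,roi in((t,(190,240,270,320)),(s,(200,150,310,220))):
    h=cv2.cvtColor(c["image"],cv2.COLOR_RGB2HSV);red=((h[...,0]<5)|(h[...,0]>172))&(h[...,1]>150)&(h[...,2]>100)
    for st_,ce,p in blobs(red,roi):
        rr=cv2.minAreaRect(p.astype(np.float32));print(st_,ce,rr,onz(c,rr[0],.035),[np.round(onz(c,q,.035)[:2],4).tolist() for q in cv2.boxPoints(rr)])
cv2.imwrite("pics/b3j.png",np.hstack([cv2.resize(t["image"][255:305,210:260,::-1],(500,500),interpolation=0)]))
```

```text
contact z0.1830 f0 -1.8 t53.1 [0.621  0.2015 0.1835] w0.0052 F [0.1 0.  2.2]
open t53.5 [0.6208 0.2014 0.1829] w0.0319 F [ 1.1 -0.6  0. ]
clear t54.6 [0.6206 0.2013 0.3396] w0.0320 F [-0.9  0.4 -0.2]
go t56.0 [ 0.5004 -0.1493  0.3996] w0.0321 F [ 0.2 -1.5  0.3]
[215 268  20  27 383] [224.55874674 281.28198433] ((224.6132354736328, 281.396240234375), (24.99962043762207, 15.52174186706543), 74.05460357666016) [0.42115057 0.13669855 0.035     ] [[0.4497, 0.1651], [0.4588, 0.1241], [0.3928, 0.1085], [0.3839, 0.1492]]
[242 164  28  17 276] [255.74275362 171.92753623] ((255.71896362304688, 171.89781188964844), (25.71616554260254, 11.790135383605957), 19.983104705810547) [0.42941918 0.13341675 0.035     ] [[0.404, 0.107], [0.3835, 0.1464], [0.455, 0.16], [0.4733, 0.121]]
```

View pics/b3t.png

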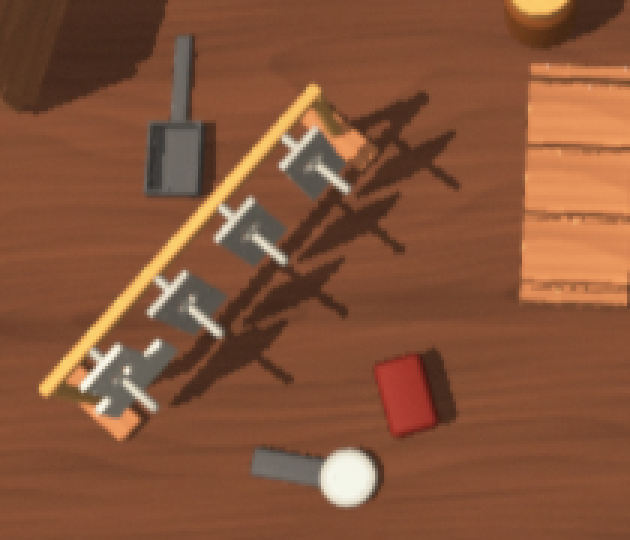

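View pics/b3s.png

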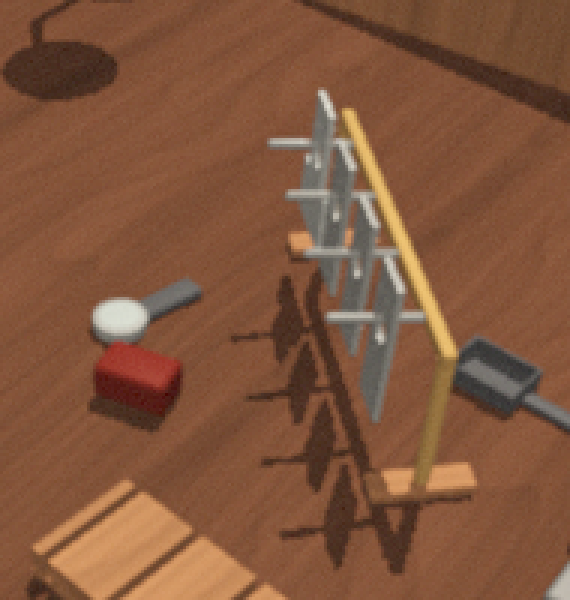

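View pics/b3j.png

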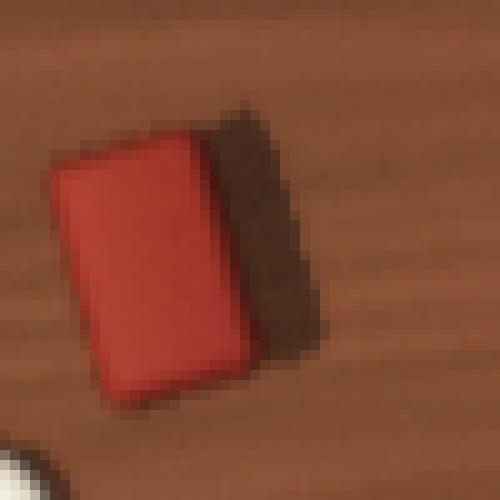

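Run:
```python
import pickle,cv2
C=pickle.load(open('b3.pkl','rb'));i=C['scene']['image'][155:200,235:285,::-1];cv2.imwrite('pics/b3k.png',cv2.resize(i,None,fx=12,fy=12,interpolation=0))
i=C['top']['image'][155:255,310:430,::-1];cv2.imwrite('pics/b3d.png',cv2.resize(i,None,fx=5,fy=5,interpolation=0))
```

```text
(no output)
```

View pics/b3k.png

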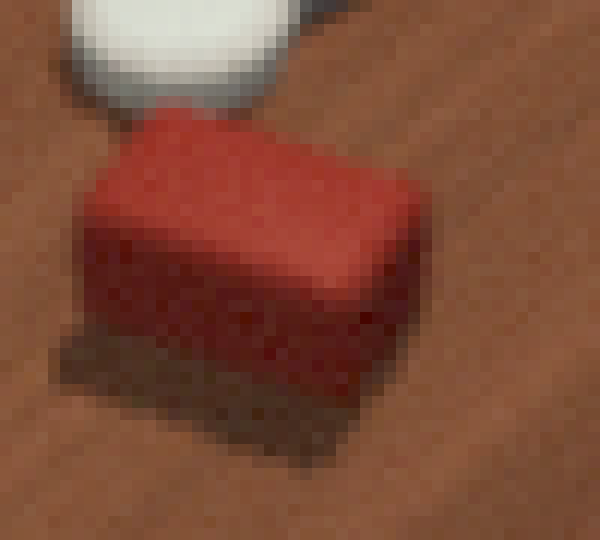

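View pics/b3d.png

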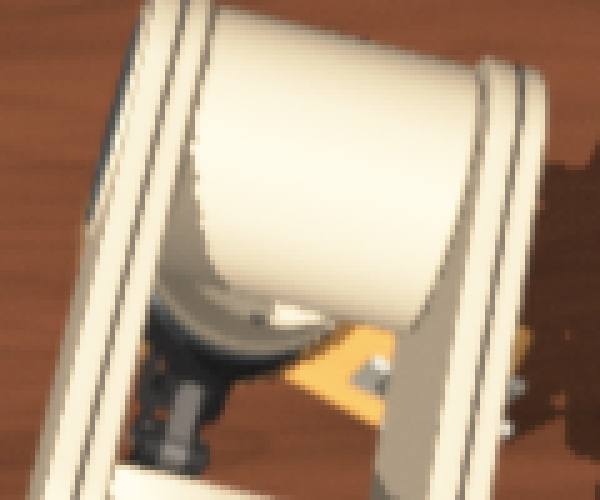

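Run:
```python
from h import *
import pickle
C=pickle.load(open('b3.pkl','rb'));print(onz(C["scene"],(255.75,171.3),.035))
J=np.array([.4248,.1355]);PJ=-76.7
k=go((*J,.15),PJ);print(k)
manip.command_gripper(.072,40)
line((*J,.028),k,.12);st("down")
manip.command_gripper(0.);st("grip")
line((*J,.25),k,.15);st("up")
C=pic("b4")
s=C["scene"]["image"][60:260,180:380,::-1];cv2.imwrite("pics/b4s.png",cv2.resize(s,None,fx=3,fy=3,interpolation=3))
```

```text
[0.42799784 0.13522807 0.035     ]
go t58.1 [0.4257 0.1354 0.1505] w0.0801 F [ 0.4 -0.2  0.2]
103.3
down t59.5 [0.4252 0.1356 0.0284] w0.0723 F [-0.1 -0.4 -0.2]
grip t59.9 [0.4253 0.1357 0.0288] w0.0444 F [-1.8  0.6  5.7]
up t61.5 [0.4243 0.1353 0.2493] w0.0444 F [ 0.1 -0.3 -3.1]
```

View pics/b4s.png

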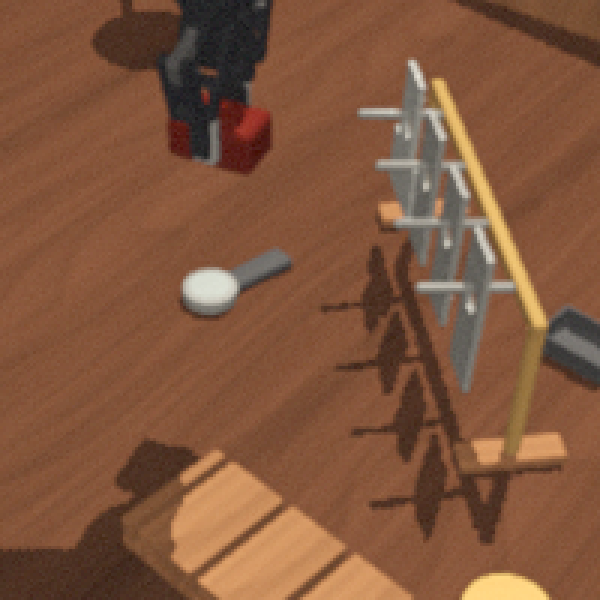

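Run:
```python
import pickle,cv2
C=pickle.load(open('b4.pkl','rb'));i=C['scene']['image'][80:130,225:280,::-1];cv2.imwrite('pics/b4k.png',cv2.resize(i,None,fx=12,fy=12,interpolation=0))
```

```text
(no output)
```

View pics/b4k.png

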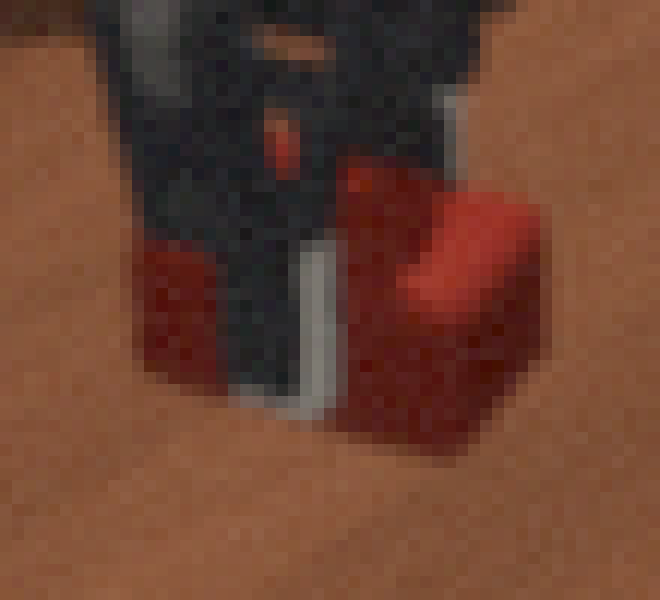

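Run:
```python
from h import *
import pickle
C=pickle.load(open('b4.pkl','rb'));c=C["scene"]
T=np.array([.4243,.1353]);l=np.array([np.cos(D(13.3)),np.sin(D(13.3))]);n=np.array([-l[1],l[0]])
for u in((140,366),(452,460),(540,360)):
    p=onz(c,np.array(u)/12-.5+[225,80],.2215)[:2]-T;print(np.round([p@l,p@n],4))
```

```text
[-0.0339 -0.0176]
[ 0.0326 -0.0188]
[0.0333 0.0176]
```

Run:
```python
from h import *
Dm=np.array([.6192,-.2326])
k=go((*Dm,.28),GX);print(k)
line((*Dm,.140),k,.12);st("low")
C=pic("b5")
s=C["scene"]["image"][200:350,110:310,::-1];cv2.imwrite("pics/b5s.png",cv2.resize(s,None,fx=4,fy=4,interpolation=3))
```

```text
go t63.1 [ 0.619  -0.2317  0.2796] w0.0443 F [-0.4 -0.7 -3.4]
-31.5
low t64.5 [ 0.6198 -0.2328  0.1409] w0.0443 F [ 0.3  1.1 -3. ]
```

View pics/b5s.png

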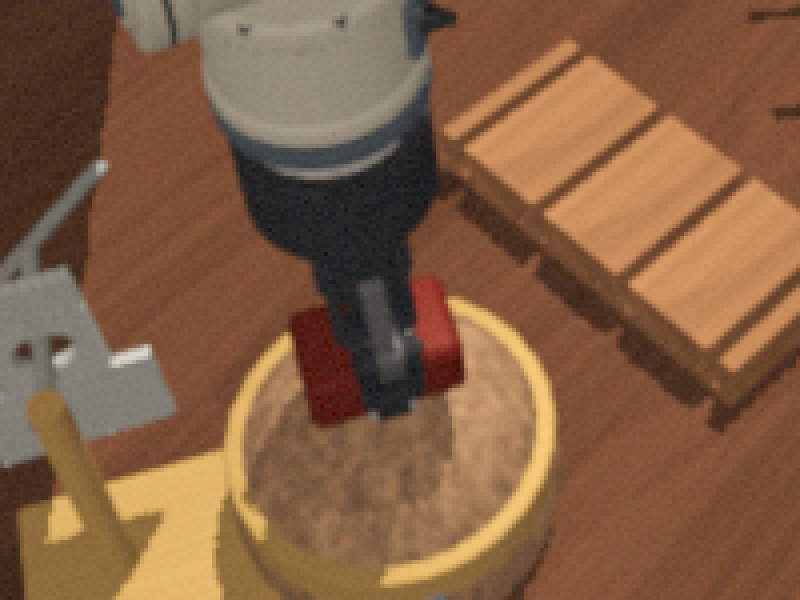

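Run:
```python
from h import *
Dm=np.array([.6192,-.2326]);k=GX
line((*Dm,.132),k,.05);manip.hold(.2)
f0=np.mean([manip.get_contact_force()[2] for _ in range(5)]);z=.132
while z>.123:
    z-=.0007;line((*Dm,z),k,.02);f=np.mean([manip.get_contact_force()[2] for _ in range(4)])
    if f>f0+1.5:break
print(z,f0,f);st("c")
manip.hold(.3);st("c2")
manip.command_gripper(.056);st("open");manip.command_gripper(.072);manip.hold(.3)
line((*Dm,.25),k,.08);st("up")
C=pic("b6")
go((.45,-.02,.40),-10)
C=pic("b7")
s=C["scene"]["image"][200:350,70:270,::-1];cv2.imwrite("pics/b7s.png",cv2.resize(s,None,fx=4,fy=4,interpolation=3))
t=C["top"]["image"][140:280,300:440,::-1];cv2.imwrite("pics/b7t.png",cv2.resize(t,None,fx=4,fy=4,interpolation=3))
```

```text
0.12849999999999998 -2.8236328315681574 -0.062344394196738165
c t66.3 [ 0.6193 -0.2326  0.1288] w0.0444 F [-0.2  1.  -0.1]
c2 t66.6 [ 0.6193 -0.2326  0.1288] w0.0444 F [-0.2  0.7  1. ]
open t66.9 [ 0.6193 -0.2326  0.1285] w0.0562 F [ 0.4 -0.3  1.3]
up t69.2 [ 0.6189 -0.2325  0.2494] w0.0719 F [-1.   0.9  0.1]
go t70.5 [ 0.4505 -0.0204  0.3996] w0.0720 F [-0.4 -0.  -0.4]
```

View pics/b7s.png

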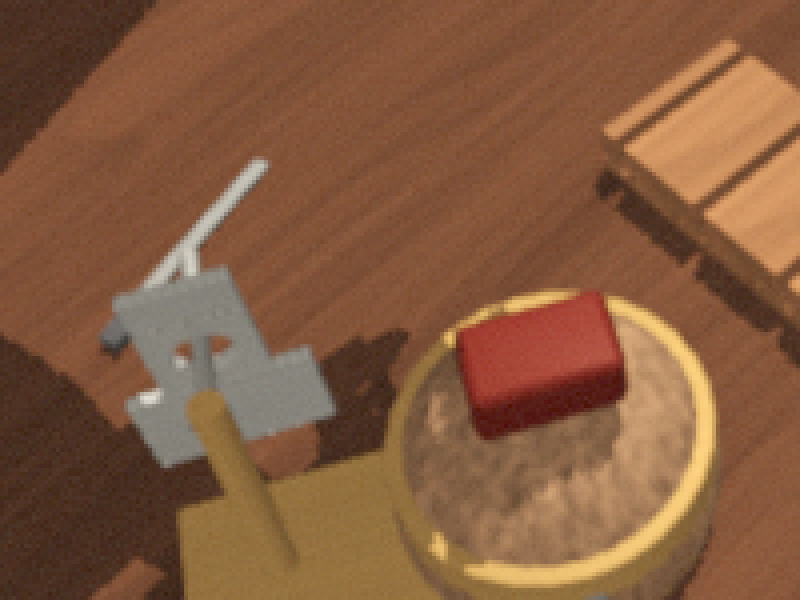

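View pics/b7t.png

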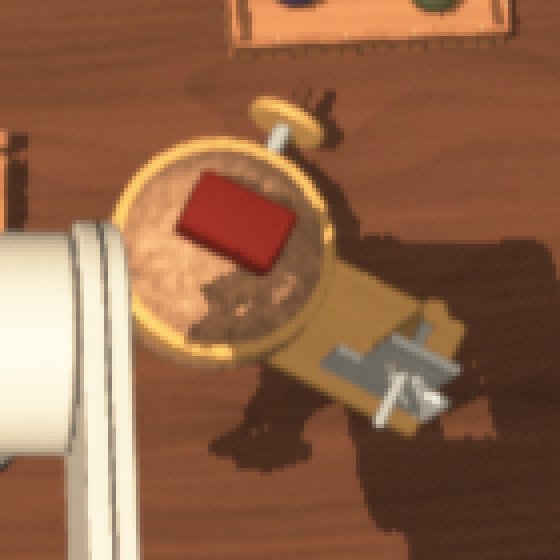

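View pics/b7.png

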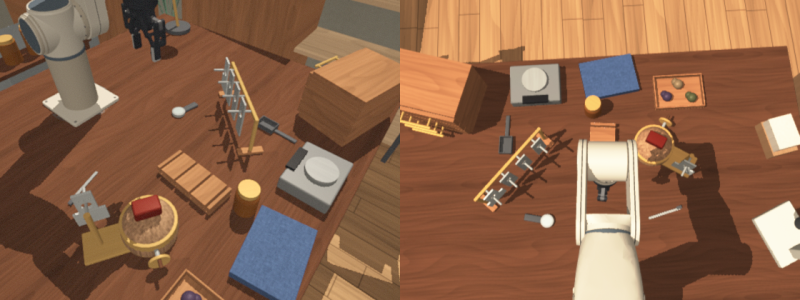

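Run:
```python
from h import *
import pickle
C=pickle.load(open('b7.pkl','rb'))
def mask(c,roi):
    h=cv2.cvtColor(c["image"],cv2.COLOR_RGB2HSV);red=((h[...,0]<6)|(h[...,0]>170))&(h[...,1]>150)&(h[...,2]>60)
    return max(blobs(red,roi),key=lambda b:b[0][4])[1]
print("top ctr",onz(C["top"],(358.75,195),.135))
q=np.array([[460,335],[600,295],[623,370],[480,400]]).mean(0)/4+[70,200]-.5
print("scene ctr",onz(C["scene"],q,.135))
a=[mask(C["top"],(335,170,385,220)),mask(C["scene"],(160,260,240,320))]
manip.hold(3);C=pic("b8")
print(a,[mask(C["top"],(335,170,385,220)),mask(C["scene"],(160,260,240,320))])
st()
```

```text
top ctr [ 0.6156068  -0.23084899  0.135     ]
scene ctr [ 0.6248016 -0.2338898  0.135    ]
[array([358.73076923, 195.23303167]), array([204.76842105, 290.76555024])] [array([358.739819  , 195.23755656]), array([204.64627151, 290.67017208])]
 t73.7 [ 0.45 -0.02  0.4 ] w0.0719 F [-0.2 -0.1  0.1]
```

```bash
python3 -c "
from h import *
manip.sign_off();st('end')"
```

```text
the job is handed in; nothing more can be done
the job is handed in; nothing more can be done
```

The changeover is done and handed in at about 74 s of the 210 s allowed.

- **Plates:** The old lot plate hangs on stand peg 1 and the new lot plate hangs on the stage's peg. The three gauges hang on stand pegs 2, 3 and 4, one to a peg. All of this was done before the stone was placed.
- **Jasper:** It was knocked a few centimetres aside during the run, so I located it again before gripping it. It now rests broad face down on the cork dome. Both cameras put it within about 2–3 mm of the dome centre, though they disagree by a few mm in x: the top camera gives an offset of about -1 mm and the scene camera about +3 mm. It did not move measurably over a 3 s hold.
- **Last checks:** In the final pictures every plate is threaded on its peg, the jar is standing and the loupe, scoop and tweezers look to be where they started. I compared those by eye only. The wrist force never read above about 7 N. The robot was clear of everything when I handed in; no check failed.

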